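Set the burr mill and bring a stuck tray under its spout

ROBOT

A 6-joint arm with a two-finger parallel gripper is mounted at the origin on the work surface. World frame = base frame: x ahead of the robot, y to its left, z up, the work surface at z = 0. Lengths are in mm, angles in rad, forces in N, time in s.
With the tool pointing down it reaches from about 400 to 925 mm from the base axis. Payload 12.5 kg.
Tool frame: the origin (TCP) lies midway between the tips of the shut fingers; the grasp point (between the pads) lies 19 mm behind it (env.pinch_z is the z of the grasp point in the tool frame, in mm); z points along the fingers, y is the line along which they close (so a half turn about z gives the same grasp; the last joint's range is limited). The gripper opens to 95 mm and grips with 3 to 60 N. Pads are 20 mm wide; open, the fingers measure 119 mm over their backs; the gripper's body (75 mm by 180 mm) begins 59 mm behind the grasp point.
Start: joints at [-1.263, 0.491, 1.559, -0, 1.092, -0.106], TCP at [251.331, -572.258, 214.661] pointing down, gripper open.
Joint ranges: [-3.1, 3.1], [-0.84, 2.19], [0.05, 2.79], [-1.13, 4.28], [0.06, 2.93], [-2.69, 2.69]. Speed limits (rad/s): [2.22, 2.22, 2.79, 3.14, 3.14, 3.14].

INTERFACE

Orientations are given as [roll, pitch, yaw] about the fixed x, y, z axes, in that order (R = Rz(yaw) Ry(pitch) Rx(roll)).
In Python, from cell import env, eyes gives the robot as it stands.
- The arm moves only by the shell command python3 -m inch 'ROWS'. ROWS is JSON, a list of rows, each a list of 3 entries, a list of its own where there are three numbers: the shift along the tool's x, y, z in units of 60 mm (1.0 is 60 mm), then the turn about the tool's z in units of 5 degrees (1.0 is 5 degrees), then the closure, from -1 (fully open) to 1 (shut). In form: [[[tx, ty, tz], turn, claw], ...]. A call has exactly 10 rows; each row shifts and turns the commanded pose from where the row before left it, along the tool's axes as they then stand; what a row does not reach is not made up. A row lasts 1/8 s, in which the tool goes at most 62.5 mm and 10.7 degrees, less where a joint would pass 70% of its speed; a pose out of reach is approached as far as the arm can. A call is refused whole if a number of a shift passes 1 or a number of a turn 1, either way. A call with a gripper value outside its range is refused whole. The fingers move at their own pace and stop on an object; the grip force is fixed at half the most. Time passes only in rows, so rows that do not move let the fingers close, or fill a call up. It gives the time, the measured TCP pose, the force, the opening and the grip force at its end, in the units of the state.
- env.state(): the state, without advancing time (a new reading comes with each control period).
- eyes.read_camera(name): name is "side" or "top"; returns a dict with "pixels" (384x512x3 uint8, red, green, blue), "fx", "fy", "cx", "cy" (pixels), "extrinsics" (4x4, takes a point from world to camera coordinates). Camera axes: x right, y down, z forward; pixel columns grow to the right and rows downward; lengths in mm; the calibration is good to about 2 mm. A picture is of the moment at which its call begins. There is no depth.
- env.job_done(): hands the job in; it is judged then, once.
Trained networks look in a picture, given as the dict that the camera call returned (one of the last four; its "shot" number tells which), for a name from the list of things; names that differ only in an ending like _2 or _b are one class to them, and where a whole thing is asked for, a point or a joint stands for the part that bears it (a point fixed in the world has none). Each returns a list of dicts, best first, with "score" (0 to 1); they miss things now and then, are a little off and sometimes report something else, mostly with a low value. They report only what shows in the picture. A call takes as long as a camera call. They do not tell look-alikes from the thing itself.
- eyes.boxes_of(name, picture): "centre" ([row, column] in pixels, amid what is visible of it).
- eyes.cut_out(name, picture): "mask" (384x512 bool, what is visible of it) and "centre" ([row, column] in pixels, amid what is visible of it).
- eyes.spot_point(name, picture): "centre" ([row, column] in pixels: a listed point, or the origin of a listed thing).
The state is a dict: "t": time; "joints": joint angles; "qvel": joint speeds; "tau": joint torques, N m; "eef_pos": TCP position; "tcp_rot": TCP orientation; "ft_force": force on the tool from outside, world axes, zero at the start; "moment": the same for the moment, N m; "opening": opening from 0.0 (shut) to 1.0 (fully open); "grip_force": force on a finger pad.
Only numpy, scipy, OpenCV 4.12 (cv2) and the standard library are available. Lean on these libraries where they do the work, as an engineer would, in place of code of your own. Each camera call takes 0.05 s, during which the arm holds its last target. There are 200 camera calls.

TASK

Get the spice mill ready: turn the small round knob on its spout arm, a little at a time, until the pointer on the toothed collar lines up with the one long mark of the scale. Then take the top tray off the stack of stuck-together steel trays by peeling it, one corner up first while the opposite corner stays down, so that the other trays stay standing where they are. Finish holding that tray in the gripper, level, still and touching nothing else, right way up just below the mill's spout with the spout over the tray's flat floor, the pointer still on its mark and everything else left alone.

Things in the scene. Friction and masses are not known exactly. Their poses are not given: they have to be found in the camera images.
- grind_knob (a joint): turn of the mill's adjusting knob about its upright axis, rad; counter-clockwise from above is positive, 0 = pointer exactly on the long mark. Starts between +1.0 and +2.4, so it must be turned clockwise. Light friction (0.04 N m), stays where it is left. Its pinion drives the toothed collar the other way, 0.29 rad per rad of knob
- knob_grip (a point): centre of the knob, on its axis: a black fluted upright cylinder, 34 mm across, 25 mm tall (12.5 mm above and below this point), on the mill's spout arm, whose top is 37.5 mm below this point. The clear hopper with black lid, 38 mm in radius, stands 80 mm off on the mill's +x side, its top 10.5 mm above this point. Grip from above at any yaw
- pointer_tip (a point): tip of the dark steel pointer that sticks out of the toothed steel collar on top of the mill, 74.5 mm from the collar's axis
- mark (a point): inner end of the one long, broad mark of the scale printed beside the collar, at x 0, y +74.5 mm in the mill's frame, at the pointer tip's height: on the mark, this point and pointer_tip coincide. Short marks stand every 0.1 rad. At the start the pointer is off towards the mill's back (+x)
- mill: burr mill, fixed, aluminium; origin on the table under the collar's axis, z up. Housing x -70 to +90, y +-85, top at z 220 mm (hopper lid 268). From its front a level spout arm (56 mm wide, z 170 to 220) runs along -x to x = -165, above a foot plate (150 mm wide, out to x = -165, top at z 16). Knob axis at x = -80, y = 0; pointer and scale on the top's +y side. Its front faces roughly to the robot
- spout_mouth (a point): centre of the open lower end of the spout, a black tube 38 mm across pointing straight down under the arm, at x -140, y 0, z 152 mm in the mill's frame; 70 mm of free room from this axis back to the housing
- tray: top one of five nested metal prep trays, 0.14 kg, oblong with cut corners: 180 mm (x) by 130 mm (y) over the rim, 30 mm tall, origin at the centre of its underside, z up. Rim all round, 9 mm wide, 14 mm deep, upright on both faces (z 16 to 30). Below it the walls slope in to a flat floor 144 x 94 mm, 1.6 mm thick. At the start its underside is 56 mm, its rim top 86 mm above the table
- tray_corner0 (a point): middle of the rim top at the tray's -x -y corner, at (-74.8, -49.8, 30) mm in the tray's frame. Each corner is cut at 45 degrees (24 mm off both sides), leaving a straight piece of rim 34 mm long that faces the tray's 45 degree direction: can be pinched from above, one finger inside and one outside the tray
- tray_corner1 (a point): the same at the +x -y corner
- tray_corner2 (a point): the same at the +x +y corner (diagonal to corner 0)
- tray_corner3 (a point): the same at the -x +y corner (diagonal to corner 1)
- seat0 (a point): point of the lower stack where tray_corner0 lies while the top tray is nested; seat1 to seat3 likewise
- seat1 (a point): where tray_corner1 lies while nested
- seat2 (a point): where tray_corner2 lies while nested
- seat3 (a point): where tray_corner3 lies while nested
- stack: the four lower trays, stuck fast together, 0.6 kg, loose; axes as the tray, origin under the centre, top rim 72 mm high, carrying the top tray's rim: a grip over 14 mm deep takes two trays. At each corner a springy catch clings to the top tray, holds from 4 mm up and lets go 6 to 7 mm up, about 2 N each: lifted evenly the tray may carry the rest along, tilted up slowly by one corner it peels off
- magnet0: blue ceramic fridge magnet, a disc 32 mm across and 9.5 mm tall, lying loose between the trays and the mill; leave alone
- magnet1: second such magnet; leave alone
- magnet2: third such magnet; leave alone
- opener: flat steel bottle opener 123 mm long, 40 mm wide, 5 mm thick, lying near the robot; leave alone
- jar: empty glass spice jar with steel lid, 49 mm across, 102 mm tall, standing behind the trays; leave alone
- clip: red plastic bag clip, 92 x 22 x 11 mm, lying left of the trays; leave alone
Mind the look-alikes: they are no part of the job. Of the things like the tray, leave any that is red; of the rest the smaller one is meant.

How it is judged:
By the outcome, as a careful person would: the job done as asked, in the order asked, and still so for the second after the job is handed in, while the arm keeps its last pose, push and grip.
It also fails if it takes over 67 s, if anything falls off the work surface, if the arm or the gripper's body presses on something with over 40 N, if the wrist force passes 120 N, or if a joint passes its speed limit or range.

## Working session

There is one attempt and no reset: what is moved stays moved. The work goes in short steps, Python scripts to look and compute and a shell command to move; the robot and the scene stay as the last step left them, time stands still between calls to the robot, and variables do not carry over. Pictures are saved under pics/ and viewed, at most 10 in all, crops included, and the job is handed in when it is done.

```bash
mkdir -p pics; ls
cat > h.py <<'E'
import numpy as np, cv2
from cell import env, eyes
def proj(c,P):
    p=c["extrinsics"]@np.append(P,1.); return np.array([c["fy"]*p[1]/p[2]+c["cy"], c["fx"]*p[0]/p[2]+c["cx"]])
def ray(c,rc):
    E=np.array(c["extrinsics"]);R=E[:3,:3];o=-R.T@E[:3,3]
    d=R.T@np.array([(rc[1]-c["cx"])/c["fx"],(rc[0]-c["cy"])/c["fy"],1.]);return o,d/np.linalg.norm(d)
def tri(obs):
    A=np.zeros((3,3));b=np.zeros(3)
    for c,rc in obs:
        o,d=ray(c,rc);M=np.eye(3)-np.outer(d,d);A+=M;b+=M@o
    P=np.linalg.solve(A,b);return P,[np.round(proj(c,P)-rc,1) for c,rc in obs]
def atz(c,rc,z):
    o,d=ray(c,rc);return o+d*(z-o[2])/d[2]
def save(c,name,box=None,s=1):
    im=c["pixels"][:,:,::-1]
    if box: im=im[box[0]:box[1],box[2]:box[3]]
    cv2.imwrite("pics/"+name,cv2.resize(np.ascontiguousarray(im),None,fx=s,fy=s,interpolation=cv2.INTER_CUBIC))
E
python3 - <<'E'
from h import *
cs={n:eyes.read_camera(n) for n in("side","top")}
im=np.vstack([cs["side"]["pixels"],cs["top"]["pixels"]])
for n,c in cs.items(): save(c,n+"0.png",None,1.5)
for n,c in cs.items():
    E=np.array(c["extrinsics"]);print(n,np.round(-E[:3,:3].T@E[:3,3]),np.round(E[2,:3],2),c["fx"],c["shot"])
np.set_printoptions(precision=1,suppress=True)
for k in "knob_grip pointer_tip mark mill spout_mouth tray tray_corner0 tray_corner1 tray_corner2 tray_corner3 seat0 stack magnet0 opener jar clip".split():
    for n,c in cs.items():
        print(k,n,[(np.round(d["centre"],1).tolist(),round(d["score"],2)) for d in eyes.spot_point(k,c)[:4]])
print(env.state(),env.pinch_z)
E
```

```text
pics
side [ 238.  836. 1022.] [ 0.24 -0.63 -0.74] 451.31127743838897 1
top [ 334.  114. 1168.] [ 0.15  0.02 -0.99] 398.2335694333725 2
knob_grip side []
knob_grip top [([153.7, 394.4], 0.72)]
pointer_tip side [([85.4, 225.6], 0.76)]
pointer_tip top [([104.4, 395.6], 0.55)]
mark side [([88.3, 230.7], 0.64)]
mark top [([112.7, 381.1], 0.84)]
mill side [([139.0, 251.6], 0.63)]
mill top [([150.6, 380.1], 0.75)]
spout_mouth side []
spout_mouth top [([176.5, 366.3], 0.9)]
tray side [([248.7, 210.8], 0.92), ([171.0, 356.4], 0.79), ([312.2, 337.4], 0.72)]
tray top [([290.7, 199.9], 0.86), ([171.4, 216.7], 0.72), ([274.4, 372.4], 0.64), ([200.9, 219.7], 0.16)]
tray_corner0 side [([179.4, 346.3], 0.91), ([150.3, 330.6], 0.88), ([306.0, 289.9], 0.85), ([215.6, 208.1], 0.77)]
tray_corner0 top [([200.1, 219.7], 0.97), ([249.8, 188.3], 0.94), ([274.0, 407.8], 0.91), ([241.5, 388.2], 0.88)]
tray_corner1 side [([179.4, 346.3], 0.91), ([150.3, 330.6], 0.88), ([306.0, 289.9], 0.85), ([215.6, 208.1], 0.77)]
tray_corner1 top [([200.1, 219.7], 0.97), ([249.8, 188.3], 0.94), ([274.0, 407.8], 0.91), ([241.
[... 793 characters left out ...]
, 289.5], 0.67), ([172.8, 289.9], 0.58), ([143.0, 297.1], 0.38)]
opener side [([259.2, 216.4], 0.66), ([195.2, 309.7], 0.61)]
opener top [([234.1, 325.5], 0.55)]
jar side [([229.8, 166.0], 0.65)]
jar top [([123.0, 232.4], 0.79), ([154.1, 241.3], 0.61)]
clip side [([335.4, 233.1], 0.86)]
clip top [([216.4, 150.9], 0.63)]
{'t': 1.7, 'joints': array([-1.3,  0.5,  1.6, -0. ,  1.1, -0.1]), 'qvel': array([-0., -0.,  0., -0.,  0.,  0.]), 'tau': array([ -0. , -61.2, -25.8,   0.1,   0. ,  -0. ]), 'eef_pos': array([ 251.3, -572.2,  214.6]), 'tcp_rot': array([3.1, 0. , 0.4]), 'ft_force': array([-0.4, -0.6, -0.2]), 'moment': array([ 0.,  0., -0.]), 'grip_force': 0.0, 'opening': 1.0008434483982844} -18.8
```

View pics/side0.png

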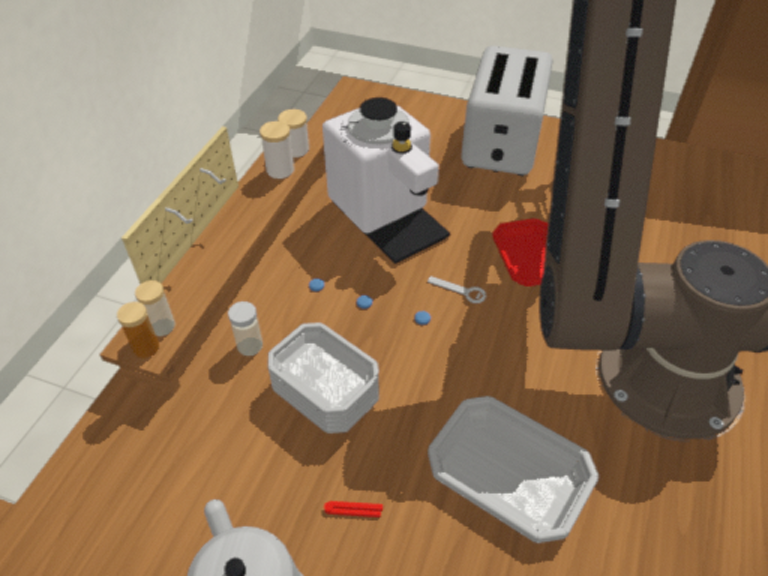

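View pics/top0.png

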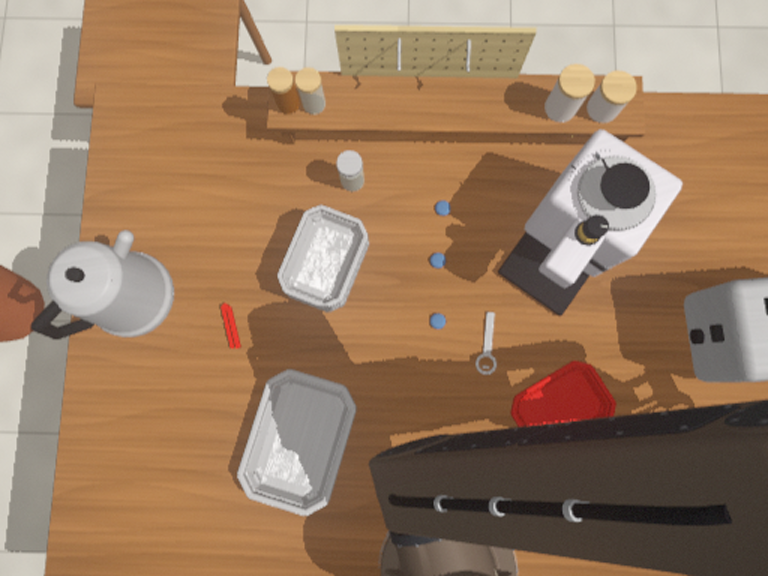

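The side view shows the mill with its knob at about (row 88, col 268), the small grey tray stack at (250 r, 215 c), the large grey tray at (312, 340) and the red tray at (167, 348). In the top view the small stack is at (171, 216), the large one at (293, 198) and the red one at (270, 376). Red is excluded, and the smaller of the other two is the stack at top (171, 216). Next I'll fit poses and confirm it in a crop.

Run:
```python
from h import *
from scipy.optimize import least_squares
np.set_printoptions(precision=1,suppress=True)
cs={n:eyes.read_camera(n) for n in("side","top")}
C={n:[np.array(d["centre"]) for d in eyes.spot_point("tray_corner0",c)] for n,c in cs.items()}
near={n:[p for p in C[n] if np.linalg.norm(p-g)<75] for n,g in (("side",(250,215)),("top",(171,216)))}
print(near)
for k in ("pointer_tip","mark","knob_grip"):
    pass
P={}
for k in("pointer_tip","mark","mill","tray"):
    obs=[]
    for n,c in cs.items():
        d=eyes.spot_point(k,c)
        if k=="tray": d=[x for x in d if np.linalg.norm(np.array(x["centre"])-{"side":(250,215),"top":(171,216)}[n])<25]
        if d: obs.append((c,np.array(d[0]["centre"])))
    if len(obs)==2: print(k,*tri(obs),[o[1] for o in obs])
c=cs["top"]
print("top corners at z86",[atz(c,p,86)[:2] for p in near["top"]])
print("side corners at z86",[atz(cs["side"],p,86)[:2] for p in near["side"]])
print("knob z232.5?",[ (atz(c,d["centre"],207.5+50)) for d in eyes.spot_point("knob_grip",c)[:1]], [atz(c,d["centre"],152) for d in eyes.spot_point("spout_mouth",c)[:1]])
a=cv2.resize(cs["top"]["pixels"][80:210,300:470],None,fx=3,fy=3,interpolation=2)
b=cv2.resize(cs["side"]["pixels"][60:170,205:305],None,fx=2.8,fy=2.8,interpolation=2)
d=cv2.resize(cs["side"]["pixels"][205:295,165:265],None,fx=2.8,fy=2.8,interpolation=2)
W=np.zeros((600,800,3),np.uint8);W[:390,:510]=a;W[:308,515:795]=b;W[330:582,515:795]=d
cv2.imwrite("pics/crop.png",W[:,:,::-1])
```

```text
{'side': [array([213.8, 205.2]), array([272.2, 222.4]), array([235.8, 179.2]), array([246.4, 249.9]), array([268.3, 222.4])], 'top': [array([139.6, 207.1]), array([153.3, 241.3]), array([202.1, 221.5]), array([186.9, 186.9])]}
pointer_tip [ 716.8 -214.5  226.9] [array([-0., -0.]), array([0.1, 0. ])] [array([ 84.4, 227.8]), array([102.3, 395.6])]
mark [ 682.3 -169.   260.1] [array([-0.3, -0.8]), array([1. , 0.1])] [array([ 86., 233.]), array([109.5, 381.4])]
mill [ 651.7 -239.7    8.6] [array([-0.3, -1.1]), array([1.3, 0.2])] [array([139.1, 252.5]), array([149.9, 379.9])]
tray [574.5 243.   53.7] [array([-0.2, -0.6]), array([0.6, 0.1])] [array([248.8, 214.1]), array([169.4, 215.9])]
top corners at z86 [array([654.4, 267.6]), array([616.7, 170.2]), array([477.9, 220.6]), array([518.1, 317.9])]
side corners at z86 [array([629.7, 167.4]), array([515.4, 318. ]), array([662. , 256.9]), array([480.1, 224.7]), array([519.7, 307.9])]
knob z232.5? [array([ 586.8, -208.1,  257.5])] [array([ 543.2, -163.5,  152. ])]
```

View pics/crop.png

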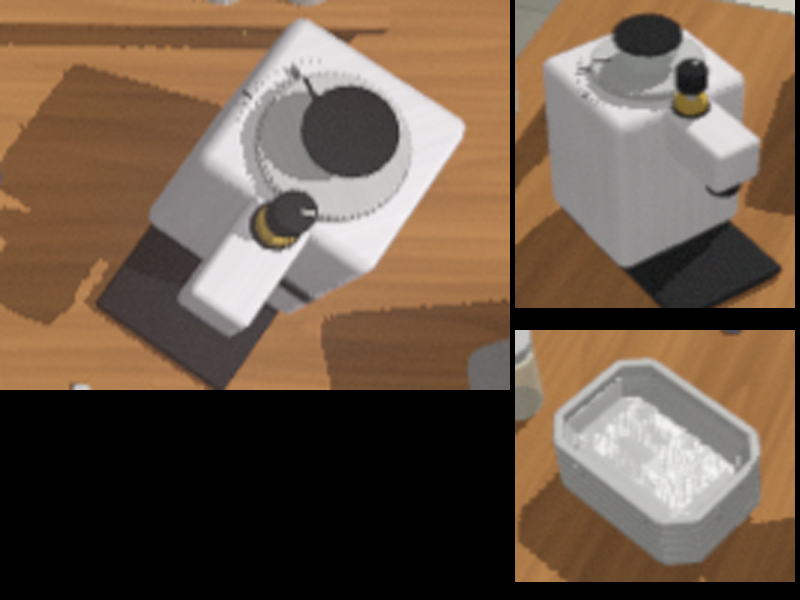

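The crop confirms the small tray tops a nested stack of five (side crop bottom right). The pointer tip is at native top (107, 401) and the long mark at about (111, 380). Now I'll fit both poses jointly.

```bash
cat > fit.py <<'E'
from h import *
from scipy.optimize import least_squares
from itertools import product
def rz(a):return np.array([[np.cos(a),-np.sin(a),0],[np.sin(a),np.cos(a),0],[0,0,1]])
def fit(obs,x0,free_z=False):
    # obs: (cam, model pt, rc, weight)
    f=lambda p:np.concatenate([(proj(c,rz(p[2])@m+[p[0],p[1],p[3] if free_z else 0])-rc)*w for c,m,rc,w in obs])
    r=least_squares(f,x0,loss="soft_l1");return r.x,f(r.x).reshape(-1,2)
E
python3 - <<'E'
from fit import *
np.set_printoptions(precision=1,suppress=True)
cs={n:eyes.read_camera(n) for n in("side","top")}
T,S=cs["top"],cs["side"]
A=np.array
def sp(k,c):
    d=eyes.spot_point(k,c);return A(d[0]["centre"]) if d else None
L=[]
for k,m,w in (("knob_grip",(-80,0,257.5),1),("spout_mouth",(-140,0,152),.7),("mark",(0,74.5,226),1),("mill",(0,0,0),.5)):
    for c in (T,S):
        p=sp(k,c)
        if p is not None:L.append((c,A(m),p,w,k))
for c,m,p in ((T,(-165,75,16),(181.7,332.3)),(T,(-165,-75,16),(209.3,374)),(S,(-165,75,16),(173.3,266.3)),(S,(-165,-75,16),(156.5,300))):
    L.append((c,A(m),A(p),1,"foot"))
x,r=fit([l[:4] for l in L],[640,-240,-.8]);print("mill",x[:2],round(x[2],3));[print(l[4],l[0]["shot"],e) for l,e in zip(L,r)]
R=rz(x[2])
for k,m in (("knob",(-80,0,257.5)),("spout",(-140,0,152))): print(k,R@A(m)+[x[0],x[1],0])
for c in (T,S):
    p=sp("pointer_tip",c)
    q=R.T@(atz(c,p,226)-[x[0],x[1],0]);print("pointer",q,np.arctan2(q[0],q[1])/.29)
    p=sp("mark",c);q=R.T@(atz(c,p,226)-[x[0],x[1],0]);print("mark",q)
# tray
mods=[A((sx*74.8,sy*49.8,30)) for sx,sy in((-1,-1),(1,-1),(1,1),(-1,1))]
G=[516,318],[479,222],[620,169],[656,264]
obs=[]
for n,c,g in(("s",S,(245,213)),("t",T,(171,216))):
    for d in eyes.spot_point("tray_corner0",c):
        p=A(d["centre"])
        if np.linalg.norm(p-g)<60:
            w=atz(c,p,86)[:2];i=np.argmin([np.linalg.norm(w-q) for q in G]);obs.append((c,i,p))
# corners order 516/318 -> ? x axis along (137,-53): -x -y = (479,222)
idx={0:3,1:0,2:1,3:2}
o=[(c,mods[idx[i]],p,1) for c,i,p in obs]
y,r=fit(o,[568,243,-.36,56],True);print("tray",y,round(y[2],3));print(r.tolist(),[i for _,i,_ in obs])
for m in mods: print(rz(y[2])@m+[y[0],y[1],y[3]])
st=env.state();print(st["tcp_rot"],st["joints"],st["eef_pos"])
E
```

```text
mill [ 650.5 -246.2] -0.587
knob_grip 6 [-0.1  1.4]
knob_grip 5 [ 2.1 -2.5]
spout_mouth 6 [-0.1  0.8]
spout_mouth 5 [ 1.4 -1.3]
mark 6 [1.1 0.1]
mark 5 [ 0.2 -0.6]
mill 6 [0.9 0.2]
mill 5 [ 0.3 -0.1]
foot 6 [-0.  -1.1]
foot 6 [1.5 0.6]
foot 5 [ 0.4 -2.4]
foot 5 [-2.4  1. ]
knob [ 583.9 -201.9  257.5]
spout [ 533.9 -168.7  152. ]
pointer [ 38.9  64.1 226. ] 1.8811783203416608
mark [  2.3  76.2 226. ]
pointer [ 40.2  71.5 226. ] 1.766966003603217
mark [  0.   72.5 226. ]
tray [571.4 245.2  -0.4  55.4] -0.369
[[-0.3308675710160003, 1.5717155075046776], [3.141912430973889, 1.4679175795628225], [-0.9752275753808419, -2.9323122161159176], [0.4085858065702155, 0.14409645377426727], [0.031217177559398124, -2.5692304968786743], [-6.516311540001908, -0.5743216523807462], [0.7077664970732087, 0.3651230093100537], [-0.7335956149964318, 3.2595317870537315]] [np.int64(2), np.int64(3), np.int64(1), np.int64(0), np.int64(0), np.int64(2), np.int64(1), np.int64(3)]
[483.6 225.7  85.4]
[623.2 171.7  85.4]
[659.1 264.6  85.4]
[519.5 318.6  85.4]
[3.1 0.  0.4] [-1.3  0.5  1.6  0.   1.1 -0.1] [ 251.3 -572.3  214.7]
```

```bash
cat > go.py <<'E'
import sys,numpy as np
from cell import env
def go(tgt,yaw=None):
    s=env.state();r=s["tcp_rot"];y0=r[2];
    d=np.array(tgt)-s["eef_pos"]
    x=np.array([np.cos(y0),np.sin(y0),0]);y=np.array([np.sin(y0),-np.cos(y0),0])
    u=np.array([d@x,d@y,-d[2]])/60
    print("t",round(s["t"],2),"pos",np.round(s["eef_pos"],1),"rot",np.round(r,3),"j",np.round(s["joints"],2),"F",np.round(s["ft_force"],1),"M",np.round(s["moment"],2),"op",round(s["opening"]*95,1),"grip",round(s["grip_force"],1))
    print("shift units",np.round(u,3),"turn units (mod 180deg)",None if yaw is None else round((((y0-yaw)+np.pi/2)%np.pi-np.pi/2)/np.radians(5),2))
if __name__=="__main__":
    a=[float(v) for v in sys.argv[1:]];go(a[:3],a[3] if len(a)>3 else None)
E
python3 go.py 584 -202 400; python3 -m inch '[[[0,0,-0.8],0,-0.2],[[0,0,-0.8],0,-0.2],[[0,0,-0.8],0,-0.2],[[0,0,-0.7],0,-0.2],[[0,0,0],0,-0.2],[[0,0,0],0,-0.2],[[0,0,0],0,-0.2],[[0,0,0],0,-0.2],[[0,0,0],0,-0.2],[[0,0,0],0,-0.2]]'; python3 go.py 584 -202 380
```

```text
t 3.2 pos [ 251.3 -572.3  214.7] rot [3.142 0.    0.414] j [-1.26  0.49  1.56  0.    1.09 -0.11] F [-0.   1.1 -0.1] M [-0.02 -0.05 -0.01] op 94.9 grip 0.0
shift units [ 7.558 -3.421 -3.089] turn units (mod 180deg) None
t: 4.45
eef_pos: [251.3, -572.2, 400.5]
tcp_rot: [-3.141, -0.0, 0.414]
ft_force: [-0.2, -0.1, -0.1]
opening: 0.598
grip_force: 0.0
t 4.45 pos [ 251.3 -572.2  400.5] rot [-3.141 -0.     0.414] j [-1.26  0.37  1.26  0.    1.5  -0.11] F [-0.2 -0.1 -0.1] M [0.02 0.05 0.02] op 56.8 grip 0.0
shift units [ 7.557 -3.42   0.342] turn units (mod 180deg) None
```

```bash
python3 -m inch '[[[0.84,-0.38,0],0,-0.2],[[0.84,-0.38,0],0,-0.2],[[0.84,-0.38,0],0,-0.2],[[0.84,-0.38,0],0,-0.2],[[0.84,-0.38,0],0,-0.2],[[0.84,-0.38,0],0,-0.2],[[0.84,-0.38,0],0,-0.2],[[0.84,-0.38,0],0,-0.2],[[0.84,-0.38,0],0,-0.2],[[0,0,0.3],0,-0.2]]' >/dev/null
python3 -m inch '[[[0,0,0.1],-1,-0.2],[[0,0,0.1],-1,-0.2],[[0,0,0.1],-1,-0.2],[[0,0,0.1],-1,-0.2],[[0,0,0.1],-1,-0.2],[[0,0,0.1],-1,-0.2],[[0,0,0.1],-1,-0.2],[[0,0,0.1],-1,-0.2],[[0,0,0.1],-1,-0.2],[[0,0,0],-1,-0.2]]' >/dev/null
python3 go.py 584 -202 242
python3 - <<'E'
from fit import *
np.set_printoptions(precision=1,suppress=True)
T=eyes.read_camera("top");S=eyes.read_camera("side")
for c in (T,S):
    print(proj(c,np.array([584,-202,257.5])),[(d["centre"],d["score"]) for d in eyes.spot_point("knob_grip",c)[:2]],[(d["centre"]) for d in eyes.cut_out("knob_grip",c)[:1]],"tcp",proj(c,env.state()["eef_pos"]))
a=cv2.resize(T["pixels"][90:210,300:450],None,fx=2.6,fy=2.6,interpolation=2)
b=cv2.resize(S["pixels"][20:150,200:340],None,fx=2.6,fy=2.6,interpolation=2)
W=np.zeros((345,780,3),np.uint8);W[:a.shape[0],:390]=a;W[:b.shape[0],395:395+b.shape[1]]=b
cv2.imwrite("pics/knob.png",W[:,:,::-1])
E
```

```text
t 6.95 pos [ 584.  -201.9  328.1] rot [-3.141 -0.     1.289] j [-0.44  0.39  1.41 -0.    1.33 -0.16] F [ 0.4 -0.  -0.4] M [-0.08 -0.09 -0.  ] op 57.1 grip 0.0
shift units [-1.000e-03 -0.000e+00  1.435e+00] turn units (mod 180deg) None
[151.3 396.4] [([151.4, 395.9], 0.47), ([233.7, 324.0], 0.19)] [[151.8, 392.9]] tcp [142.7 407.6]
[ 87.  268.2] [([237.7, 178.4], 0.37), ([230.0, 162.1], 0.32)] [] tcp [ 65.3 268.6]
```

View pics/knob.png

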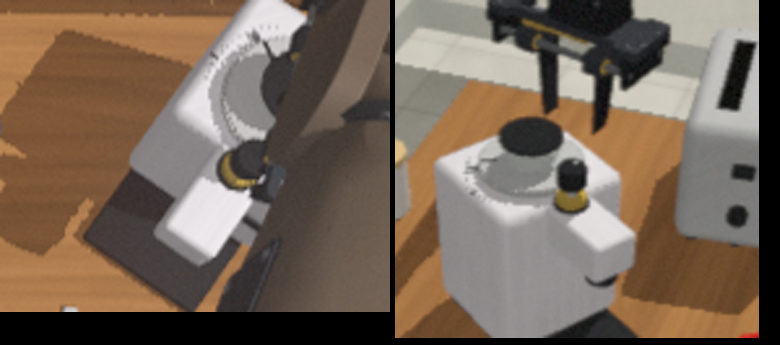

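The knob in the side view is at native (87, 268), exactly where the model projects it, with the fingers centred above. The pointer stays visible in the top view. Descend and grip.

```bash
python3 -m inch '[[[0,0,0.5],0,-0.2],[[0,0,0.4],0,-0.2],[[0,0,0.3],0,-0.2],[[0,0,0.22],0,-0.2],[[0,0,0],0,-0.2],[[0,0,0],0,1],[[0,0,0],0,1],[[0,0,0],0,1],[[0,0,0],0,1],[[0,0,0],0,1]]'
python3 go.py 584 -202 242
cat > ptr.py <<'E'
from fit import *
np.set_printoptions(precision=2,suppress=True)
T=eyes.read_camera("top");S=eyes.read_camera("side")
for c,n in((T,"top"),(S,"side")):
    for k in("pointer_tip","mark"):print(n,k,[(d["centre"],round(d["score"],2)) for d in eyes.spot_point(k,c)[:2]])
# unwrap ring on z=226 into polar map about collar axis
x0,y0,a=650.5,-246.2,-0.587
def polar(c,z=226):
    th=np.linspace(-.4,.9,521);r=np.linspace(45,100,111)
    g=np.zeros((len(r),len(th),2),np.float32)
    for i,rr in enumerate(r):
        for j,t in enumerate(th):
            m=rz(a)@np.array([rr*np.sin(t),rr*np.cos(t),z])+[x0,y0,0]
            p=proj(c,m);g[i,j]=p[1],p[0]
    return cv2.remap(c["pixels"],g[...,0],g[...,1],cv2.INTER_CUBIC),th,r
import sys
P=[polar(c)[0] for c in(T,S)]
W=np.vstack([cv2.resize(p,(780,220)) for p in P])
cv2.imwrite("pics/"+sys.argv[1],W[:,:,::-1])
E
python3 ptr.py polar0.png
```

```text
t: 8.5
eef_pos: [585.4, -202.4, 244.1]
tcp_rot: [3.138, 0.0, 1.286]
ft_force: [7.1, -2.0, -0.4]
opening: 0.351
grip_force: 30.0
t 8.5 pos [ 585.4 -202.4  244.1] rot [3.138 0.    1.286] j [-0.44  0.45  1.54  0.    1.14 -0.16] F [ 7.1 -2.  -0.4] M [-0.23 -1.    0.  ] op 33.3 grip 30.0
shift units [-0.    -0.024  0.036] turn units (mod 180deg) None
top pointer_tip [([104.3, 396.5], 0.93)]
top mark [([106.5, 380.8], 0.87)]
side pointer_tip [([85.5, 226.4], 0.55), ([85.1, 269.7], 0.25)]
side mark [([92.0, 232.1], 0.77)]
```

View pics/polar0.png

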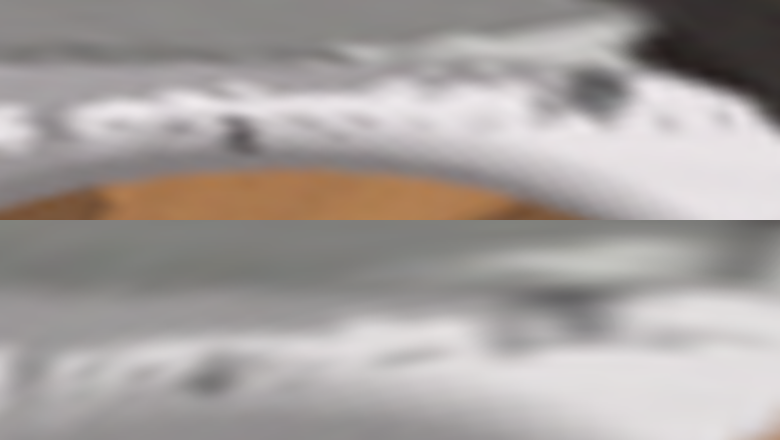

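The polar unwrap (top row top camera, bottom row side camera) shows the long mark at column ~238 (about 0 rad) and the pointer at ~598 (about +0.60 rad on the collar), so the knob is at about +2.05 rad. Turning clockwise in small steps.

```bash
python3 -m inch '[[[0,0,0],0.8,1],[[0,0,0],0.8,1],[[0,0,0],0.8,1],[[0,0,0],0.8,1],[[0,0,0],0.8,1],[[0,0,0],0.8,1],[[0,0,0],0.8,1],[[0,0,0],0.8,1],[[0,0,0],0.8,1],[[0,0,0],0.8,1]]' 
python3 -m inch '[[[0,0,0],0.8,1],[[0,0,0],0.8,1],[[0,0,0],0.8,1],[[0,0,0],0.8,1],[[0,0,0],0.8,1],[[0,0,0],0.8,1],[[0,0,0],0.8,1],[[0,0,0],0.8,1],[[0,0,0],0.8,1],[[0,0,0],0.8,1]]' 
python3 go.py 584 -202 242;python3 ptr.py polar1.png
```

```text
t: 10.05
eef_pos: [585.2, -202.2, 244.1]
tcp_rot: [3.139, -0.002, 0.586]
ft_force: [5.9, -1.1, -1.1]
opening: 0.354
grip_force: 30.0
t: 11.3
eef_pos: [585.2, -201.9, 244.1]
tcp_rot: [3.142, -0.003, -0.112]
ft_force: [4.9, 1.9, 0.7]
opening: 0.351
grip_force: 30.0
t 11.3 pos [ 585.2 -201.9  244.1] rot [ 3.142e+00 -3.000e-03 -1.120e-01] j [-0.44  0.45  1.54  0.    1.15  1.24] F [4.9 1.9 0.7] M [ 0.37 -0.8   0.02] op 33.3 grip 30.0
shift units [-0.019  0.004  0.036] turn units (mod 180deg) None
top pointer_tip [([105.1, 387.5], 0.55)]
top mark [([110.6, 384.7], 0.89)]
side pointer_tip [([91.6, 228.7], 0.65)]
side mark [([86.4, 229.3], 0.66)]
```

View pics/polar1.png

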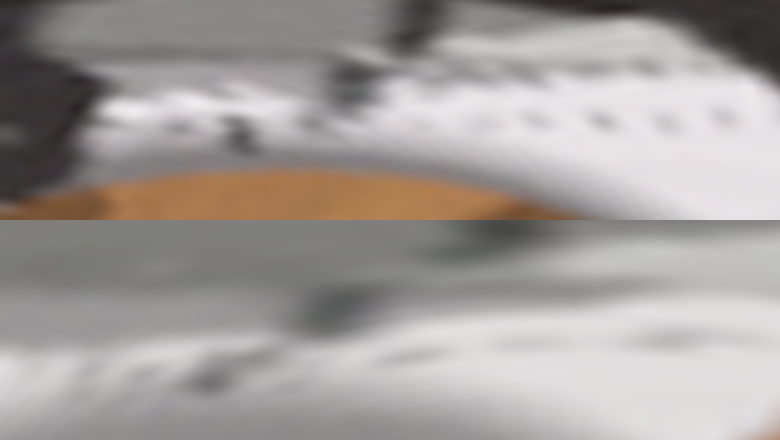

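The pointer tip is now at column ~345 against the mark's 238, about 0.18 rad of collar, so 0.6 rad of knob remain. Turning 30° more.

```bash
python3 -m inch '[[[0,0,0],0.6,1],[[0,0,0],0.6,1],[[0,0,0],0.6,1],[[0,0,0],0.6,1],[[0,0,0],0.6,1],[[0,0,0],0.6,1],[[0,0,0],0.6,1],[[0,0,0],0.6,1],[[0,0,0],0.6,1],[[0,0,0],0.6,1]]' 
python3 go.py 584 -202 242
cat > raw.py <<'E'
from h import *
import sys
T=eyes.read_camera("top");S=eyes.read_camera("side")
a=cv2.resize(T["pixels"][90:130,365:415],None,fx=9,fy=9,interpolation=2)
b=cv2.resize(S["pixels"][70:110,210:246],None,fx=9,fy=9,interpolation=2)
W=np.hstack([a,b]);cv2.imwrite("pics/"+sys.argv[1],W[:,:,::-1])
cv2.imwrite("/tmp/T_"+sys.argv[1],T["pixels"][:,:,::-1])
for c in(T,S):
    for k in("pointer_tip","mark"):print(k,[(np.round(d["centre"],1),round(d["score"],2)) for d in eyes.spot_point(k,c)[:1]])
E
python3 raw.py raw2.png
```

```text
t: 12.85
eef_pos: [585.3, -201.7, 244.1]
tcp_rot: [-3.14, -0.003, -0.635]
ft_force: [6.3, 1.0, 0.3]
opening: 0.353
grip_force: 30.0
t 12.85 pos [ 585.3 -201.7  244.1] rot [-3.14e+00 -3.00e-03 -6.35e-01] j [-0.44  0.45  1.54  0.    1.15  1.77] F [6.3 1.  0.3] M [ 0.62 -1.09  0.07] op 33.6 grip 30.0
shift units [-0.014  0.017  0.035] turn units (mod 180deg) None
pointer_tip []
mark [(array([111.9, 381.3]), 0.66)]
pointer_tip [(array([ 92.6, 229.8]), 0.92)]
mark [(array([ 87.3, 230.9]), 0.94)]
```

View pics/raw2.png

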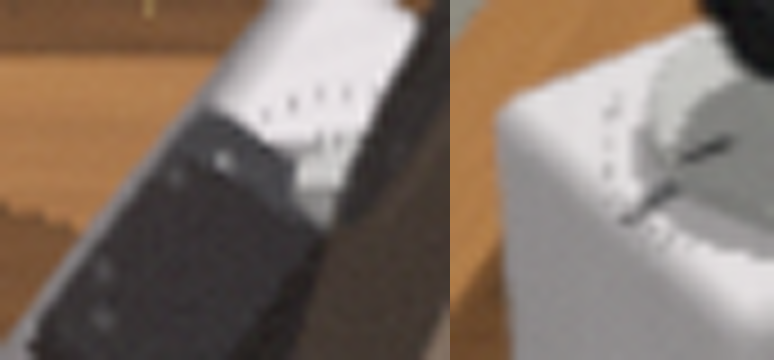

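In the side crop the pointer runs almost straight into the long mark (right panel, (675,185) to (625,222)), but the gripper hides the top view. I'll release, rise and check with an unobstructed view.

```bash
python3 -m inch '[[[0,0,0],0,-0.2],[[0,0,0],0,-0.2],[[0,0,0],0,-0.2],[[0,0,-0.5],0,-0.2],[[0,0,-0.7],0,-0.2],[[0,0,-0.7],0,-0.2],[[0.6,0.8,0],0,-0.2],[[0.6,0.8,0],0,-0.2],[[0,0,0],0,-0.2],[[0,0,0],0,-0.2]]' 
python3 raw.py raw3.png; python3 go.py 585.3 -201.7 244
```

```text
t: 14.4
eef_pos: [585.2, -321.9, 357.2]
tcp_rot: [-3.141, 0.001, -0.634]
ft_force: [0.6, 0.5, -0.9]
opening: 0.598
grip_force: 0.0
pointer_tip [(array([111.9, 382.5]), 0.8)]
mark [(array([110.3, 382.8]), 0.84)]
pointer_tip [(array([ 88.8, 230.4]), 0.65)]
mark [(array([ 89. , 233.4]), 0.63)]
t 14.7 pos [ 585.6 -321.1  357.8] rot [ 3.142 -0.    -0.632] j [-0.6   0.46  1.23 -0.    1.45  1.6 ] F [ 0.6 -0.5 -0.8] M [0.09 0.07 0.05] op 57.0 grip 0.0
shift units [-1.179 -1.603  1.897] turn units (mod 180deg) None
```

View pics/raw3.png

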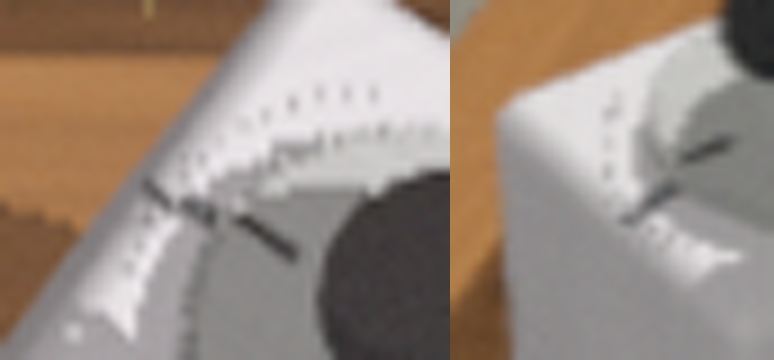

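Run:
```python
from fit import *
np.set_printoptions(precision=1,suppress=True)
T=eyes.read_camera("top");S=eyes.read_camera("side")
x0,y0,a=650.5,-246.2,-0.587
for c,o,nm in((T,(90,365),"T"),(S,(70,210),"S")):
  for th in(0,.05):
    for z in(220,226,240):
      print(nm,th,z,[((proj(c,rz(a)@np.array([r*np.sin(th),r*np.cos(th),z])+[x0,y0,0])-o)*9+4)[::-1] for r in(40,60,74.5,85)])
# local gray values
g=cv2.cvtColor(T["pixels"],cv2.COLOR_RGB2GRAY);print("cols",list(range(378,400)))
for r in range(107,121):print(r,g[r,378:400])
g=cv2.cvtColor(S["pixels"],cv2.COLOR_RGB2GRAY);print("cols",list(range(226,244)))
for r in range(83,98):print(r,g[r,226:244])
```

```text
T 0 220 [array([270.1, 278.1]), array([208. , 238.4]), array([163. , 209.6]), array([130.6, 188.9])]
T 0 226 [array([277.5, 270.7]), array([215. , 230.7]), array([169.8, 201.8]), array([137.1, 181. ])]
T 0 240 [array([295.1, 253.1]), array([231.6, 212.6]), array([185.7, 183.3]), array([152.6, 162.1])]
T 0.05 220 [array([274.2, 272.5]), array([214. , 229.9]), array([170.6, 199.2]), array([139.2, 177. ])]
T 0.05 226 [array([281.6, 265.1]), array([221. , 222.2]), array([177.3, 191.3]), array([145.7, 169. ])]
T 0.05 240 [array([299.2, 247.4]), array([237.8, 204. ]), array([193.4, 172.6]), array([161.4, 150. ])]
S 0 220 [array([285.1, 180. ]), array([235.7, 201.1]), array([199.5, 216.6]), array([173. , 227.8])]
S 0 226 [array([284.7, 165. ]), array([235.1, 186. ]), array([198.7, 201.4]), array([172.2, 212.7])]
S 0 240 [array([283.7, 129.3]), array([233.7, 150.4]), array([197. , 165.8]), array([170.3, 177. ])]
S 0.05 220 [array([281.8, 177.1]), array([230.8, 196.7]), array([193.4, 211. ]), array([166.1, 221.5])]
S 0.05 226 [array([281.4, 162. ]), array([230.2, 181.6]), array([192.7, 195.9]
[... 2126 characters left out ...]
27 126]
89 [206 186 213 220 187 157 149 140 128 130 127 126 127 127 129 129 128 129]
90 [198 205 216 222 215 177 144 120 100 115 122 123 127 128 126 128 128 128]
91 [185 195 194 212 214 170 119  97  91 115 126 125 122 124 122 124 126 127]
92 [171 170 188 187 183 131  93 110 139 148 145 134 126 123 123 123 122 123]
93 [160 169 179 163 147 125 147 159 157 155 153 151 144 138 127 126 122 123]
94 [149 159 154 121 127 155 195 209 180 160 154 154 153 151 151 142 133 129]
95 [145 149 158 158 158 176 172 201 192 173 161 154 155 153 156 152 151 146]
96 [142 144 148 151 161 163 180 194 180 206 196 175 165 156 155 155 153 155]
97 [142 141 143 148 158 157 172 172 190 208 201 213 214 185 169 164 157 155]
```

```bash
cat > scale.py <<'E'
from fit import *
np.set_printoptions(precision=2,suppress=True)
T=eyes.read_camera("top");S=eyes.read_camera("side")
def cen(g,p,h=1.6):
    r0,c0=np.round(p).astype(int);w=g[r0-3:r0+4,c0-3:c0+4]
    rr,cc=np.mgrid[r0-3:r0+4,c0-3:c0+4]
    m=np.hypot(rr-p[0],cc-p[1])<=h+.4
    bg=np.percentile(w[m],75);d=np.clip(bg-w,0,None)*m
    return (np.array([(d*rr).sum(),(d*cc).sum()])/d.sum(), d.max())
F={}
hand={"T":[(190,158),(212,140),(238,122),(265,112),(292,103),(320,97),(346,95),(373,92),(153,218),(140,240),(133,260),(127,280)],
"S":[(163,100),(158,120),(155,145),(156,170),(205,235),(220,243),(233,250)]}
L={"T":(157,192),"S":(178,220)}
for n,c,o in(("T",T,(90,365)),("S",S,(70,210))):
    g=cv2.cvtColor(c["pixels"],cv2.COLOR_RGB2GRAY).astype(float)
    pts=[]
    for h in hand[n]:
        p=np.array([(h[1]-4)/9+o[0],(h[0]-4)/9+o[1]])
        q,d=cen(g,p);
        if d>8: q,d=cen(g,q);pts.append(q)
    pts=np.array(pts)
    # angles of each with nominal model -> nearest k
    def ang(q,x): w=rz(x[2]).T@(atz(c,q,220)-[x[0],x[1],0]);return np.arctan2(w[0],w[1]),np.hypot(w[0],w[1])
    x=np.array([650.5,-246.2,-.587]);A=np.array([ang(q,x) for q in pts]);print(n,"ang",A[:,0],"r",A[:,1])
    F[n]=(c,pts,A)
np.save("/tmp/F.npy",{k:(v[1],v[2]) for k,v in F.items()},allow_pickle=True)
E
python3 scale.py
```

```text
T ang [ 0.2   0.31  0.42  0.53  0.65  0.75  0.84  0.94  0.01 -0.12 -0.22 -0.27] r [82.08 82.48 82.29 76.41 76.91 77.77 76.76 76.1  77.44 80.06 78.33 77.95]
S ang [ 0.85  0.83  0.59  0.36 -0.15 -0.19 -0.24] r [76.83 76.73 75.13 80.86 86.06 81.95 83.16]
```

```bash
cat > s2.py <<'E'
from fit import *
from scipy.optimize import minimize, differential_evolution
from scipy.ndimage import map_coordinates
np.set_printoptions(precision=3,suppress=True)
T=eyes.read_camera("top");S=eyes.read_camera("side")
def bh(c):
    g=cv2.cvtColor(c["pixels"],cv2.COLOR_RGB2GRAY)
    b=cv2.morphologyEx(g,cv2.MORPH_BLACKHAT,cv2.getStructuringElement(cv2.MORPH_ELLIPSE,(5,5))).astype(float)
    return np.minimum(cv2.GaussianBlur(b,(0,0),.6),40)
def V(c,E,w):
    P=np.c_[w,np.ones(len(w))]@E.T;return np.array([c["fy"]*P[:,1]/P[:,2]+c["cy"],c["fx"]*P[:,0]/P[:,2]+c["cx"]])
B={"T":bh(T),"S":bh(S)}
for n,c,ks in(("T",T,[k for k in range(-4,10)]),("S",S,list(range(-4,9)))):
    E=np.array(c["extrinsics"])[:3]
    def pts(p,z=220.3):
        w=[];wt=[]
        for k in ks:
            if k==0: rs=np.linspace(p[3]-2,p[3]+8,6)
            else: rs=np.linspace(p[3],p[3]+4,3)
            for r in rs: w.append([r*np.sin(.1*k),r*np.cos(.1*k),z]);wt.append(1/len(rs) if k else 2/len(rs))
        return np.array(w)@rz(p[2]).T+[p[0],p[1],0],np.array(wt)
    f=lambda p:-(lambda a:(map_coordinates(B[n],V(c,E,a[0]),order=1)*a[1]).sum()/a[1].sum())(pts(p))
    best=differential_evolution(f,[(642,659),(-254,-238),(-.66,-.52),(74,80)],seed=1,maxiter=200,popsize=20,tol=1e-8)
    print(n,best.x,best.fun)
    p=best.x
    for k in ks:
        w=np.array([[r*np.sin(.1*k),r*np.cos(.1*k),220.3] for r in(p[3],p[3]+4)])@rz(p[2]).T+[p[0],p[1],0]
        print(k,V(c,E,w).T.round(1).tolist(),map_coordinates(B[n],V(c,E,w),order=1).round(0),end="; ")
    print()
E
python3 s2.py
```

```text
T [ 651.895 -249.222   -0.585   74.   ] -10.272275997604982
-4 [[122.9, 379.9], [122.6, 378.2]] [0. 0.]; -3 [[120.1, 380.5], [119.7, 378.9]] [1. 6.]; -2 [[117.4, 381.4], [116.8, 379.9]] [1. 5.]; -1 [[114.9, 382.6], [114.1, 381.1]] [1. 8.]; 0 [[112.4, 384.1], [111.6, 382.7]] [38. 37.]; 1 [[110.2, 385.8], [109.2, 384.5]] [6. 3.]; 2 [[108.1, 387.7], [107.0, 386.6]] [2. 5.]; 3 [[106.2, 389.9], [105.0, 388.8]] [0. 2.]; 4 [[104.6, 392.3], [103.3, 391.3]] [3. 6.]; 5 [[103.2, 394.8], [101.8, 394.0]] [ 6. 11.]; 6 [[102.0, 397.5], [100.6, 396.8]] [10. 16.]; 7 [[101.1, 400.3], [99.7, 399.8]] [ 7. 11.]; 8 [[100.5, 403.1], [99.0, 402.8]] [11.  9.]; 9 [[100.2, 406.1], [98.7, 405.9]] [13.  6.]; 
S [ 651.072 -247.053   -0.61    74.   ] -10.340710790643913
-4 [[97.1, 238.4], [97.8, 237.7]] [0. 0.]; -3 [[96.2, 236.4], [96.9, 235.6]] [1. 2.]; -2 [[95.3, 234.6], [95.8, 233.6]] [3. 5.]; -1 [[94.2, 232.9], [94.7, 231.9]] [2. 6.]; 0 [[93.0, 231.5], [93.5, 230.3]] [35. 34.]; 1 [[91.7, 230.2], [92.1, 229.0]] [18.  6.]; 2 [[90.4, 229.2], [90.7, 228.0]] [1. 0.]; 3 [[89.1, 228.5], [89.3, 227.2]] [ 4. 10.]; 4 [[87.7, 227.9], [87.8, 226.6]] [ 6. 11.]; 5 [[86.3, 227.7], [86.3, 226.3]] [5. 4.]; 6 [[84.8, 227.6], [84.8, 226.3]] [6. 5.]; 7 [[83.4, 227.8], [83.3, 226.5]] [7. 7.]; 8 [[82.0, 228.3], [81.9, 227.0]] [16. 19.];
```

```bash
python3 - <<'E'
s=open('s2.py').read()
s=s.replace("np.linspace(p[3]-2,p[3]+8,6)","np.linspace(77,86,5)").replace("(74,80)]","(74,86)]").replace("np.minimum(cv2.GaussianBlur(b,(0,0),.6),40)","np.minimum(cv2.GaussianBlur(b,(0,0),.6),25)").replace("if k else 2/len(rs)","")
s=s.replace("np.linspace(p[3],p[3]+4,3)","np.linspace(p[3],p[3]+3,3)")
s=s.replace("    print()\n","    print();R[n]=(c,E,p)\n").replace("B={\"T\"","R={}\nB={\"T\"")
s+='''
def bar(q):
    v=0
    for n,(c,E,p) in R.items():
        w=np.array([[r*np.sin(q[0]),r*np.cos(q[0]),q[1]] for r in np.linspace(42,56,8)])@rz(p[2]).T+[p[0],p[1],0]
        g=cv2.cvtColor(c["pixels"],cv2.COLOR_RGB2GRAY).astype(float);v+=map_coordinates(cv2.GaussianBlur(g,(0,0),.7),V(c,E,w),order=1).mean()
    return v
b=differential_evolution(bar,[(-.25,.25),(222,250)],seed=1);print("bar",b.x,b.fun)
for th in np.arange(-.08,.081,.02):print(round(th,2),[round(min(bar((th,z)) for z in np.arange(225,250,.5)),1)])
'''
open('s3.py','w').write(s)
E
python3 s3.py
```

```text
T [ 651.069 -247.636   -0.609   75.22 ] -8.024333458173912
-4 [[122.5, 378.8], [122.1, 377.2]] [0. 0.]; -3 [[119.6, 379.6], [119.1, 378.0]] [4. 3.]; -2 [[116.9, 380.6], [116.3, 379.1]] [3. 1.]; -1 [[114.3, 381.9], [113.6, 380.4]] [3. 7.]; 0 [[111.9, 383.4], [111.0, 382.0]] [25. 25.]; 1 [[109.7, 385.2], [108.6, 383.9]] [4. 1.]; 2 [[107.6, 387.2], [106.5, 386.1]] [4. 2.]; 3 [[105.7, 389.5], [104.5, 388.5]] [1. 1.]; 4 [[104.1, 391.9], [102.8, 391.0]] [5. 5.]; 5 [[102.8, 394.5], [101.4, 393.8]] [8. 5.]; 6 [[101.7, 397.3], [100.2, 396.7]] [14. 11.]; 7 [[100.8, 400.2], [99.3, 399.7]] [10. 10.]; 8 [[100.3, 403.1], [98.8, 402.8]] [13.  7.]; 9 [[100.0, 406.1], [98.5, 406.0]] [14.  6.]; 
S [ 648.771 -248.04    -0.604   77.326] -8.31356354138904
-4 [[97.7, 238.8], [98.4, 238.0]] [0. 0.]; -3 [[96.8, 236.7], [97.4, 235.8]] [1. 2.]; -2 [[95.8, 234.7], [96.4, 233.8]] [3. 4.]; -1 [[94.6, 233.0], [95.2, 231.9]] [2. 4.]; 0 [[93.4, 231.5], [93.9, 230.3]] [22. 25.]; 1 [[92.1, 230.2], [92.5, 229.0]] [18. 10.]; 2 [[90.7, 229.1], [91.1, 227.8]] [0. 0.]; 3 [[89.3, 228.3], [89.6, 227.0]] [4. 8.]; 4 [[87.9, 227.7], [88.0, 226.4]] [10.  9.]; 5 [[86.4, 227.4], [86.5, 226.1]] [7. 3.]; 6 [[84.9, 227.3], [84.9, 226.0]] [8. 4.]; 7 [[83.4, 227.5], [83.3, 226.2]] [9. 5.]; 8 [[82.0, 228.0], [81.8, 226.7]] [21. 15.]; 
bar [  0.    235.272] 192.61874098443184
-0.08 [np.float64(202.1)]
-0.06 [np.float64(198.0)]
-0.04 [np.float64(195.3)]
-0.02 [np.float64(193.4)]
0.0 [np.float64(192.6)]
0.02 [np.float64(193.4)]
0.04 [np.float64(196.0)]
0.06 [np.float64(199.5)]
0.08 [np.float64(203.6)]
```

Run:
```python
exec(open('s3.py').read().split("for n,c,ks in")[0])
W=cv2.imread("pics/crop.png")[:,:,::-1]
I={"T":np.zeros((384,512)),"S":np.zeros((384,512))}
gr=lambda a:cv2.cvtColor(np.ascontiguousarray(a),cv2.COLOR_RGB2GRAY)
I["T"][80:210,300:470]=cv2.resize(gr(W[:390,:510]),(170,130),interpolation=cv2.INTER_AREA)
I["S"][60:170,205:305]=cv2.resize(gr(W[:308,515:795]),(100,110),interpolation=cv2.INTER_AREA)
now={n:cv2.cvtColor(c["pixels"],cv2.COLOR_RGB2GRAY).astype(float) for n,c in(("T",T),("S",S))}
P={"T":(T,[651.07,-247.64,-.609]),"S":(S,[648.77,-248.04,-.604])}
def bar(q,I,ns):
    v=0
    for n in ns:
        c,p=P[n];E=np.array(c["extrinsics"])[:3]
        w=np.array([[r*np.sin(q),r*np.cos(q),z] for z in [q2] for r in np.linspace(46,58,8)])@rz(p[2]).T+[p[0],p[1],0]
        v+=map_coordinates(cv2.GaussianBlur(I[n],(0,0),.7),V(c,E,w),order=1).mean()
    return v
for q2 in(233,235.3,237.5):
  for ns in("T","S","TS"):
    th=np.arange(-.1,.8,.005)
    for nm,J in(("start",I),("now",now)):
        v=[bar(t,J,ns) for t in th];lo=th>.3 if nm=="start" else th<.25
        i=np.argmin(np.where(lo,v,1e9));print(q2,ns,nm,round(th[i],3),round(v[i],1),end=" | ")
    print()
```

```text
233 T start 0.585 117.0 | 233 T now 0.015 95.4 | 
233 S start 0.625 139.9 | 233 S now 0.065 97.4 | 
233 TS start 0.585 257.6 | 233 TS now 0.025 196.5 | 
235.3 T start 0.56 118.8 | 235.3 T now -0.005 94.9 | 
235.3 S start 0.555 140.5 | 235.3 S now 0.01 97.2 | 
235.3 TS start 0.56 259.5 | 235.3 TS now 0.0 192.5 | 
237.5 T start 0.54 120.2 | 237.5 T now -0.025 94.5 | 
237.5 S start 0.42 140.2 | 237.5 S now -0.035 97.9 | 
237.5 TS start 0.53 272.0 | 237.5 TS now -0.03 192.4 |
```

Both views, at the start and now, agree on a pointer-bar height of 235 mm. They put the pointer at 0.00 ± 0.01 rad of the collar (start 0.56, against 0.557 expected from the turn), so it is on the mark. Now a precise tray fit from the rim edges.

```bash
cat > trayfit.py <<'E'
from fit import *
from scipy.optimize import differential_evolution
from scipy.ndimage import map_coordinates
np.set_printoptions(precision=2,suppress=True)
def V(c,w):
    P=np.c_[w,np.ones(len(w))]@np.array(c["extrinsics"])[:3].T;return np.array([c["fy"]*P[:,1]/P[:,2]+c["cy"],c["fx"]*P[:,0]/P[:,2]+c["cx"]])
def octo(hx,hy,cut,n=14):
    v=np.array([(hx,-hy+cut),(hx,hy-cut),(hx-cut,hy),(-hx+cut,hy),(-hx,hy-cut),(-hx,-hy+cut),(-hx+cut,-hy),(hx-cut,-hy)])
    pts=[];nr=[]
    for a,b in zip(v,np.roll(v,-1,0)):
        d=b-a;m=np.array([d[1],-d[0]])/np.hypot(*d);k=max(4,int(np.hypot(*d)/5))
        for t in(np.arange(k)+.5)/k: pts.append(a+t*d);nr.append(m)
    return np.array(pts),np.array(nr)
O=octo(90,65,24);I=octo(81,56,24-9*(2-2**.5))
def score(p,cams):
    # contrast across outer edge: rim just inside (light) minus outside; abs for inner edge
    s=0;R=rz(p[2])
    for c,g in cams:
        for (pt,nr),w in((O,1),(I,.5)):
            q=[]
            for d in(-3,3):
                a=pt+nr*d;q.append(map_coordinates(g,V(c,np.c_[a,np.full(len(a),p[3])]@R.T+[p[0],p[1],0]),order=1))
            df=q[0]-q[1]
            s+=w*np.minimum(np.abs(df),60).mean()
    return -s
if __name__=="__main__":
    T=eyes.read_camera("top");S=eyes.read_camera("side")
    G=lambda c:cv2.GaussianBlur(cv2.cvtColor(c["pixels"],cv2.COLOR_RGB2GRAY),(0,0),.5).astype(float)
    t,s=(T,G(T)),(S,G(S))
    for nm,cams,zb in(("T",[t],(85.9,86.1)),("S",[s],(85.9,86.1)),("TS",[t,s],(76,96))):
        b=differential_evolution(lambda p:score(p,cams),[(555,590),(230,260),(-.5,-.25),zb],seed=2,popsize=20)
        p=b.x;print(nm,p,b.fun,"c3",rz(p[2])@np.array([-74.8,49.8,0])+[p[0],p[1],p[3]])
E
python3 trayfit.py; python3 go.py 519.5 318.6 150 0.417
```

```text
T [567.33 243.22  -0.37  86.01] -44.05256447383318 c3 [515.38 316.54  86.01]
S [567.35 245.06  -0.35  85.9 ] -32.96548092704283 c3 [514.35 317.62  85.9 ]
TS [568.14 243.62  -0.37  83.38] -77.00015660124544 c3 [516.08 316.87  83.38]
t 15.3 pos [ 585.3 -322.   357.4] rot [ 3.142 -0.    -0.633] j [-0.6   0.46  1.23 -0.    1.45  1.6 ] F [-0.   0.1 -0. ] M [ 0.05  0.02 -0.  ] op 57.2 grip 0.0
shift units [-7.204 -7.956  3.457] turn units (mod 180deg) -12.04
```

```bash
python3 -m inch '[[[-0.65,-0.72,0],0,0.1],[[-0.65,-0.72,0],0,0.1],[[-0.65,-0.72,0],0,0.1],[[-0.65,-0.72,0],0,0.1],[[-0.65,-0.72,0],0,0.1],[[-0.65,-0.72,0],0,0.1],[[-0.65,-0.72,0],0,0.1],[[-0.65,-0.72,0],0,0.1],[[-0.65,-0.72,0],0,0.1],[[-0.65,-0.72,0],0,0.1]]' >/dev/null
python3 -m inch '[[[-0.6,-0.6,0],0,0.1],[[0,0,0.3],-1,0.1],[[0,0,0.3],-1,0.1],[[0,0,0.3],-1,0.1],[[0,0,0.3],-1,0.1],[[0,0,0.3],-1,0.1],[[0,0,0.3],-1,0.1],[[0,0,0.3],-1,0.1],[[0,0,0.2],-1,0.1],[[0,0,0],-1,0.1]]' >/dev/null
python3 go.py 515.5 317 120 0.418
```

```text
t 17.8 pos [518.7 307.2 218.4] rot [3.141e+00 2.000e-03 1.550e-01] j [ 0.43  0.46  1.61 -0.    1.08  1.84] F [-0.3  1.7  0.3] M [ 0.03 -0.04  0.04] op 42.7 grip 0.0
shift units [-0.028 -0.17   1.64 ] turn units (mod 180deg) -3.02
```

```bash
python3 -m inch '[[[0,0,0.2],-1,0.1],[[0,0,0.2],-1,0.1],[[0,0,0.2],-1,0.1],[[0.02,-0.17,0.2],0,0.1],[[0,0,0.3],0,0.4],[[0,0,0.3],0,0.4],[[0,0,0.2],0,0.4],[[0,0,0],0,0.4],[[0,0,0],0,0.4],[[0,0,0],0,0.4]]' >/dev/null
python3 go.py 515.5 317 75.5 0.418
python3 - <<'E'
from h import *
T=eyes.read_camera("top");S=eyes.read_camera("side")
for c in(T,S):print(proj(c,env.state()["eef_pos"]),proj(c,np.array([515.5,317,86])))
a=cv2.resize(T["pixels"][120:240,150:270],None,fx=3.2,fy=3.2,interpolation=2)
b=cv2.resize(S["pixels"][190:310,150:270],None,fx=3.2,fy=3.2,interpolation=2)
cv2.imwrite("pics/tray.png",np.hstack([a,b])[:,:,::-1])
E
```

```text
t 19.05 pos [516.3 317.4 124.1] rot [ 3.142e+00 -1.000e-03  4.140e-01] j [ 0.44  0.56  1.7  -0.    0.87  1.6 ] F [-1.4 -0.5  0. ] M [0.   0.   0.01] op 28.2 grip 0.0
shift units [-0.014  0.     0.809] turn units (mod 180deg) -0.05
[185.21004586 184.56146498] [187.84880779 187.1890834 ]
[263.17184249 221.35001781] [271.85298506 222.53640519]
```

View pics/tray.png

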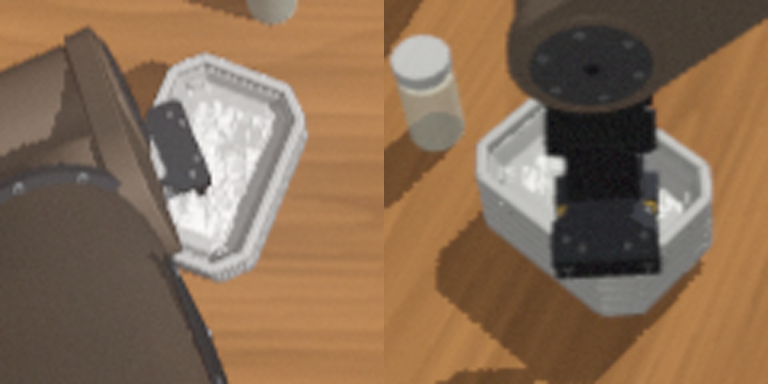

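The gripper is over the stack's near-left corner in both views (top crop (180,150), side crop (605,250)), with the contact point itself hidden. I descend and close stepwise while watching the force.

```bash
python3 -m inch '[[[0,0,0.2],0,0.4],[[0,0,0.2],0,0.4],[[0,0,0.2],0,0.4],[[0,0,0.12],0,0.4],[[0,0,0.06],0,0.4],[[0,0,0.03],0,0.4],[[0,0,0],0,0.6],[[0,0,0],0,0.7],[[0,0,0],0,0.7],[[0,0,0],0,0.7]]' 
python3 go.py 515.5 317 75.5 0.418
```

```text
t: 20.4
eef_pos: [516.0, 317.2, 74.9]
tcp_rot: [3.142, -0.0, 0.414]
ft_force: [1.0, -0.2, 0.3]
opening: 0.151
grip_force: 0.0
t 20.4 pos [516.  317.2  74.9] rot [ 3.142 -0.     0.414] j [ 0.44  0.63  1.74 -0.    0.77  1.6 ] F [ 1.  -0.2  0.3] M [0.01 0.01 0.01] op 14.3 grip 0.0
shift units [-0.01  -0.001 -0.01 ] turn units (mod 180deg) -0.05
```

```bash
python3 -m inch '[[[0,0,0],0,0.74],[[0,0,0],0,0.74],[[0,0,0],0,0.76],[[0,0,0],0,0.76],[[0,0,0],0,1],[[0,0,0],0,1],[[0,0,0],0,1],[[0,0,0],0,1],[[0,0,0],0,1],[[0,0,0],0,1]]' 
python3 go.py 515.5 317 75.5 0.418
python3 trayfit.py | tail -1
```

```text
t: 21.65
eef_pos: [516.1, 317.2, 74.8]
tcp_rot: [3.141, -0.0, 0.414]
ft_force: [3.0, -0.5, -2.0]
opening: 0.094
grip_force: 30.0
t 21.65 pos [516.1 317.2  74.8] rot [ 3.141 -0.     0.414] j [ 0.44  0.63  1.74 -0.    0.77  1.6 ] F [ 3.  -0.5 -2. ] M [-0.19 -0.52  0.26] op 8.9 grip 30.0
shift units [-0.011 -0.001 -0.011] turn units (mod 180deg) -0.05
TS [567.83 242.96  -0.35  82.22] -90.74940531860327 c3 [514.85 315.54  82.22]
```

```bash
python3 -m inch '[[[0,0,-0.013],0,1],[[0,0,-0.013],0,1],[[0,0,-0.013],0,1],[[0,0,-0.013],0,1],[[0,0,-0.013],0,1],[[0,0,-0.013],0,1],[[0,0,-0.013],0,1],[[0,0,-0.013],0,1],[[0,0,-0.013],0,1],[[0,0,-0.013],0,1]]' 
python3 go.py 515.5 317 75.5 0.418
cat > crn.py <<'E'
from h import *
np.set_printoptions(precision=1,suppress=True)
T=eyes.read_camera("top");S=eyes.read_camera("side")
C=dict(c0=(479,224.5),c1=(619.3,171),c2=(655,264),c3=(515.5,317))
for nm in("tray_corner0","seat0"):
  O={}
  for c,n in((T,"T"),(S,"S")):
    for d in eyes.spot_point(nm,c):
        p=np.array(d["centre"])
        for k,v in C.items():
            e=np.linalg.norm(p-proj(c,np.array([*v,86])))
            if e<14: O.setdefault(k,{}).setdefault(n,(p,c,round(d["score"],2)))
  for k,v in sorted(O.items()):
    print(nm,k,{n:(q[0],q[2]) for n,q in v.items()},tri([(q[1],q[0]) for q in v.values()]) if len(v)==2 else "")
E
python3 crn.py
```

```text
t: 23.0
eef_pos: [515.9, 317.3, 82.7]
tcp_rot: [-3.141, -0.0, 0.414]
ft_force: [1.0, 0.7, -3.7]
opening: 0.093
grip_force: 30.4
t 23.0 pos [515.9 317.3  82.7] rot [-3.141 -0.     0.414] j [0.44 0.62 1.73 0.   0.79 1.6 ] F [ 1.   0.7 -3.7] M [0.6  0.03 0.  ] op 8.9 grip 30.4
shift units [-0.009  0.002  0.12 ] turn units (mod 180deg) -0.05
tray_corner0 c0 {'T': (array([199.3, 218.5]), 0.75), 'S': (array([242.3, 251.3]), 0.57)} (array([479.1, 226.3, 107.6]), [array([1.2, 0.2]), array([-0.3, -1.3])])
tray_corner0 c1 {'T': (array([154.2, 241.9]), 0.67)} 
tray_corner0 c2 {'T': (array([140.9, 209.5]), 0.88), 'S': (array([236.7, 180.6]), 0.75)} (array([652.4, 260.8,  90.2]), [array([-1. , -0.2]), array([0.3, 1.1])])
seat0 c0 {'T': (array([201. , 219.4]), 0.68), 'S': (array([248.8, 246.3]), 0.82)} (array([485.3, 228.1,  76.2]), [array([-1.2, -0.2]), array([0.3, 1.2])])
seat0 c2 {'S': (array([235. , 177.3]), 0.82)} 
seat0 c3 {'S': (array([270.5, 219.5]), 0.84)}
```

```bash
python3 -m inch '[[[0,0,-0.013],0,1],[[0,0,-0.013],0,1],[[0,0,-0.013],0,1],[[0,0,-0.013],0,1],[[0,0,-0.013],0,1],[[0,0,-0.013],0,1],[[0,0,-0.013],0,1],[[0,0,-0.013],0,1],[[0,0,-0.013],0,1],[[0,0,-0.013],0,1]]' 
python3 go.py 515.5 317 75.5 0.418
python3 crn.py
```

```text
t: 24.55
eef_pos: [516.4, 317.1, 90.6]
tcp_rot: [3.141, -0.001, 0.414]
ft_force: [-0.0, 1.0, -1.5]
opening: 0.095
grip_force: 29.9
t 24.55 pos [516.4 317.1  90.6] rot [ 3.141e+00 -1.000e-03  4.140e-01] j [ 0.44  0.61  1.73 -0.    0.81  1.6 ] F [-0.   1.  -1.5] M [0.12 0.11 0.05] op 9.1 grip 29.9
shift units [-0.014 -0.004  0.252] turn units (mod 180deg) -0.05
tray_corner0 c0 {'T': (array([199.9, 216.2]), 0.91), 'S': (array([244.2, 251.4]), 0.61)} (array([476.9, 232.3, 108.6]), [array([1.3, 0.2]), array([-0.4, -1.4])])
tray_corner0 c1 {'T': (array([154.7, 240.9]), 0.74)} 
tray_corner0 c2 {'T': (array([139.3, 206. ]), 0.6), 'S': (array([235.2, 182.2]), 0.86)} (array([646.8, 267.1, 109.3]), [array([0.5, 0.1]), array([-0.2, -0.6])])
tray_corner0 c3 {'S': (array([267.6, 221.3]), 0.59)} 
seat0 c0 {'T': (array([197.1, 218.9]), 0.45), 'S': (array([251.5, 249.3]), 0.76)} (array([487.3, 229. ,  68.9]), [array([2.4, 0.3]), array([-0.7, -2.6])])
seat0 c1 {'T': (array([152.5, 240.2]), 0.73)} 
seat0 c2 {'S': (array([237.5, 178.8]), 0.76)} 
seat0 c3 {'S': (array([270.4, 221.2]), 0.76)}
```

The lift force is now 1.5 N, which is the tray's own weight, so it's free. Lifting clear.

```bash
python3 -m inch '[[[0,0,-0.05],0,1],[[0,0,-0.05],0,1],[[0,0,-0.1],0,1],[[0,0,-0.1],0,1],[[0,0,-0.2],0,1],[[0,0,-0.2],0,1],[[0,0,-0.2],0,1],[[0,0,-0.2],0,1],[[0,0,0],0,1],[[0,0,0],0,1]]' 
python3 go.py 515.5 317 75.5 0.418
cat > lev.py <<'E'
# rigid/free-orientation fit of held tray: DE over tilt, given grip at corner3 position
from trayfit import *
from scipy.spatial.transform import Rotation as Ro
T=eyes.read_camera("top");S=eyes.read_camera("side")
G=lambda c:cv2.GaussianBlur(cv2.cvtColor(c["pixels"],cv2.COLOR_RGB2GRAY),(0,0),.5).astype(float)
cams=[(T,G(T)),(S,G(S))]
s=env.state();tcp=s["eef_pos"];psi=s["tcp_rot"][2]
yaw=psi-np.pi/4;C3=np.array([-74.8,49.8,0])
def sc(q):
    # q: tilt about tool-x (world dir), tilt about tool-y, dyaw, slide along tool x, dz
    tx=np.array([np.cos(psi),np.sin(psi),0]);ty=np.array([np.sin(psi),-np.cos(psi),0])
    R=Ro.from_rotvec(tx*q[0])*Ro.from_rotvec(ty*q[1])*Ro.from_euler("z",yaw+q[2])
    R=R.as_matrix();v=0;org=tcp+tx*q[3]+[0,0,11+q[4]]
    for c,g in cams:
        for (pt,nr),w in((O,1),(I,.5)):
            z=[map_coordinates(g,V(c,(np.c_[pt+nr*d,np.zeros(len(pt))]-C3)@R.T+org),order=1) for d in(-3,3)]
            v+=w*np.minimum(np.abs(z[0]-z[1]),60).mean()
    return -v
b=differential_evolution(sc,[(-.3,.3),(-.15,.15),(-.12,.12),(-6,6),(-6,6)],seed=3,popsize=20)
print("tiltx,tilty,dyaw,slide,dz",b.x,b.fun)
q=b.x;tx=np.array([np.cos(psi),np.sin(psi),0]);ty=np.array([np.sin(psi),-np.cos(psi),0])
R=(Ro.from_rotvec(tx*q[0])*Ro.from_rotvec(ty*q[1])*Ro.from_euler("z",yaw+q[2])).as_matrix()
for m in((-74.8,-49.8,0),(74.8,-49.8,0),(74.8,49.8,0),(-74.8,49.8,0)):print(R@(np.array(m)-C3)+tcp+tx*q[3]+[0,0,11+q[4]])
E
python3 lev.py
python3 - <<'E'
from trayfit import *
from trayfit import score
T=eyes.read_camera("top");S=eyes.read_camera("side")
G=lambda c:cv2.GaussianBlur(cv2.cvtColor(c["pixels"],cv2.COLOR_RGB2GRAY),(0,0),.5).astype(float)
b=differential_evolution(lambda p:score(p,[(S,G(S))]),[(555,590),(230,260),(-.5,-.25),(71.9,72.1)],seed=2,popsize=20);print("stack S",b.x,b.fun)
W=np.hstack([cv2.resize(c["pixels"][r:r+140,x:x+140],None,fx=2.8,fy=2.8,interpolation=2) for c,r,x in((T,100,140),(S,160,140))])
cv2.imwrite("pics/held.png",W[:,:,::-1])
E
```

```text
t: 26.1
eef_pos: [515.8, 317.1, 156.1]
tcp_rot: [3.141, 0.0, 0.414]
ft_force: [0.3, 0.0, -1.9]
opening: 0.093
grip_force: 29.9
t 26.1 pos [515.8 317.1 156.1] rot [3.141 0.    0.414] j [ 0.44  0.53  1.67 -0.    0.94  1.6 ] F [ 0.3  0.  -1.9] M [0.12 0.05 0.07] op 8.8 grip 29.9
shift units [-5.000e-03 -1.000e-03  1.344e+00] turn units (mod 180deg) -0.05
tiltx,tilty,dyaw,slide,dz [ 0.04 -0.   -0.   -0.65  0.01] -91.83391765729604
[478.6  224.25 164.05]
[617.71 169.4  159.56]
[654.31 261.99 162.4 ]
[515.2  316.84 166.89]
stack S [566.76 236.32  -0.5   72.02] -29.041977274671662
```

View pics/held.png

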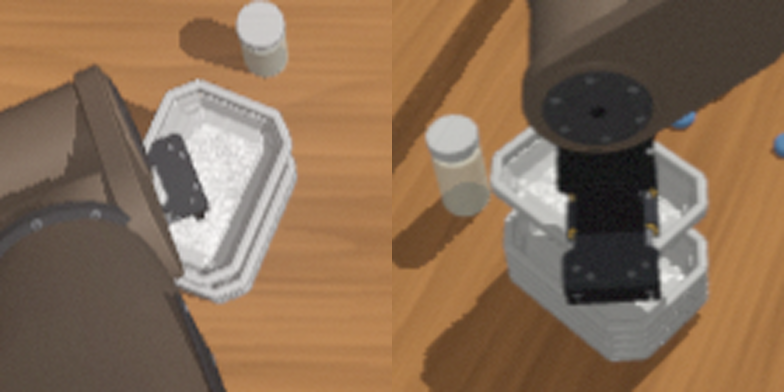

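The top crop shows the tray held (about (215,180)) with the lower stack standing underneath. In the side crop the tray is clearly separated above the stack, which has not moved. The fit gives about 2° of sag and the right way up. Carrying it to a point in front of the spout and turning.

```bash
python3 -m inch '[[[-0.16,0.25,0],0,1],[[-0.28,0.44,0],0,1],[[-0.32,0.5,0],0,1],[[-0.32,0.5,0],0,1],[[-0.32,0.5,0],0,1],[[-0.32,0.5,0],0,1],[[-0.32,0.5,0],0,1],[[-0.3,0.46,0],0,1],[[-0.16,0.25,0],0,1],[[-0.08,0.11,0],0,1]]' >/dev/null
python3 -m inch '[[[0,0,0],0.3,1],[[0,0,0],0.6,1],[[0,0,0],0.8,1],[[0,0,0],0.8,1],[[0,0,0],0.8,1],[[0,0,0],0.8,1],[[0,0,0],0.8,1],[[0,0,0],0.8,1],[[0,0,0],0.8,1],[[0,0,0],0.8,1]]' >/dev/null
python3 -m inch '[[[0,0,0],0.8,1],[[0,0,0],0.8,1],[[0,0,0],0.8,1],[[0,0,0],0.8,1],[[0,0,0],0.7,1],[[0,0,0],0.4,1],[[0,0,0.1],0.1,1],[[0,0,0.1],0,1],[[0,0,0],0,1],[[0,0,0],0,1]]' >/dev/null
python3 go.py 571 -33 133 -0.607; python3 lev.py
```

```text
t 30.05 pos [471.   34.6 144.3] rot [ 3.141  0.    -0.607] j [-0.07  0.37  2.   -0.    0.76  2.11] F [ 0.6  0.4 -1.6] M [ 0.22 -0.04 -0.07] op 8.9 grip 29.9
shift units [ 2.012 -0.025  0.189] turn units (mod 180deg) -0.0
tiltx,tilty,dyaw,slide,dz [ 0.03  0.01 -0.01 -0.04 -0.32] -70.51525130499624
[372.96  17.66 152.38]
[ 398.55 -129.72  150.31]
[ 496.65 -112.73  153.12]
[471.06  34.65 155.2 ]
```

```bash
python3 -m inch '[[[0,0,0.1],0,1],[[0,0,0.09],0,1],[[0.1,0,0],0,1],[[0.2,0,0],0,1],[[0.25,0,0],0,1],[[0.25,0,0],0,1],[[0.2,0,0],0,1],[[0.1,0,0],0,1],[[0,0,0],0,1],[[0,0,0],0,1]]' >/dev/null
python3 go.py 571 -33 133 -0.607
python3 - <<'E'
from fit import *
np.set_printoptions(precision=1,suppress=True)
T=eyes.read_camera("top");S=eyes.read_camera("side")
for c in(T,S):
    for k,P in(("spout_mouth",(535.5,-168,152)),("knob_grip",(585,-202,257.5))):print(k,proj(c,np.array(P)),[(d["centre"],round(d["score"],2)) for d in eyes.spot_point(k,c)[:2]])
E
```

```text
t 31.4 pos [524.9  -2.8 133. ] rot [ 3.141  0.    -0.607] j [-0.13  0.46  1.89 -0.    0.79  2.05] F [ 0.   0.1 -2.2] M [ 0.19  0.01 -0.01] op 8.4 grip 29.9
shift units [ 0.919 -0.026 -0.   ] turn units (mod 180deg) -0.0
spout_mouth [179.9 369.9] [([179.0, 366.9], 0.77)]
knob_grip [150.9 396.4] [([151.7, 396.7], 0.77)]
spout_mouth [126.4 279.1] [([125.1, 280.2], 0.64)]
knob_grip [ 87.  267.8] []
```

```bash
python3 -m inch '[[[0.1,-0.01,0],0,1],[[0.15,-0.02,0],0,1],[[0.2,0,0],0,1],[[0.2,0,0],0,1],[[0.15,0,0],0,1],[[0.1,0,0],0,1],[[0.02,0,0],0,1],[[0,0,0],0,1],[[0,0,0],0,1],[[0,0,0],0,1]]'
python3 go.py 571 -33 133 -0.607; python3 lev.py
python3 - <<'E'
from fit import *
np.set_printoptions(precision=1,suppress=True)
T=eyes.read_camera("top");S=eyes.read_camera("side")
for k in("pointer_tip","mark","spout_mouth"):
    print(k,[[(d["centre"],round(d["score"],2)) for d in eyes.spot_point(k,c)[:1]] for c in(T,S)])
s=env.state();psi=s["tcp_rot"][2];tcp=s["eef_pos"]
yaw=psi-np.pi/4;org=tcp-rz(yaw)@np.array([-74.8,49.8,-11+30-8]);print("spout in tray",rz(yaw).T@(np.array([535.5,-168,152])-org))
cv2.imwrite("/tmp/f.png",T["pixels"])
E
```

```text
t: 32.95
eef_pos: [571.4, -32.9, 133.1]
tcp_rot: [3.142, -0.0, -0.607]
ft_force: [0.3, 0.3, -1.4]
opening: 0.091
grip_force: 29.9
t 32.95 pos [571.4 -32.9 133.1] rot [ 3.142 -0.    -0.607] j [-0.17  0.51  1.78 -0.    0.85  2.01] F [ 0.3  0.3 -1.4] M [ 0.19 -0.06  0.02] op 8.7 grip 29.9
shift units [-0.005  0.006  0.002] turn units (mod 180deg) -0.0
tiltx,tilty,dyaw,slide,dz [ 0.03  0.1  -0.02  1.51 -5.92] -54.76905735456586
[474.79 -49.46 129.35]
[ 497.8  -197.12  136.4 ]
[ 595.76 -181.43  145.22]
[572.75 -33.78 138.17]
pointer_tip [[([112.2, 385.2], 0.92)], []]
mark [[([110.3, 380.5], 0.7)], [([89.8, 230.1], 0.9)]]
spout_mouth [[([179.0, 368.1], 0.75)], [([125.7, 279.7], 0.72)]]
spout in tray [51.6 -9.6 30. ]
```

```bash
python3 -c "
from cell import env
s=env.state();print(s['t'],abs(s['qvel']).max(),s['ft_force'],s['eef_pos']);print(env.job_done())"
```

```text
33.45 0.0009365578663427646 [ 1.03344902 -0.37173689 -1.80245593] [571.57612076 -33.02336638 133.01521072]
the job is handed in; nothing more can be done
None
```

I handed the job in at 33.5 s: the pointer measured on its mark to about 0.01 rad after I let go of the knob, the top tray was peeled off by one corner with the other trays left standing, and it is held still, within about 2° of level, roughly 8 mm below the spout with the spout over its floor (tilt last measured clearly just before the final slide; the final-position reading was too hidden by the arm to rely on).

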